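# Pump up the cheese press

### The job

The cheese in the press needs to go under pressure. Push the loose pump handle, bare steel end first, all the way into the slanting socket of the press's lever, then pump it through full strokes, letting it rise fully after each, until the platen has reached its last notch and rises no further. Raise the press only with its lever, leave the handle in the socket with the lever up, and do not disturb the mug, the salt shaker or the spice jar.

Things in the scene. Friction and masses are not known exactly. Their poses are not given: they have to be found in the camera images.
- press: Fixed countertop cheese press, grey castings and steel, base 190 mm wide, 252 mm high. Origin: midway between its two columns (82 mm either side along its y) at worktop level. Its -x axis points to the side where the pump lever sticks out; z is up. The lever turns in the press's x-z plane about a level pin at x = -82, z = 66 mm in this frame.
- pump_lever (a joint): Angle of the sprung lever (rad). 0: up, socket 38 degrees above level; grows as it is pressed down, to its stop at 0.524. Its spring lifts it back, handle included, in about 0.5 s. A stroke takes 7 to 15 N downward at 190 mm from the pin; the handle has some 4 degrees of play in the socket. Each stroke to the stop and fully back lifts the platen one 7 mm notch; a short stroke may catch no tooth.
- socket_floor (a point): Centre of the closed bottom of the lever's socket, on its axis, 30 mm from the pin; it swings with the lever. Its -x axis runs out of the socket along its centre line (upward and outward), its y axis is level. The socket is a dark steel tube, 33 mm square outside, with a square bore of 23 mm.
- socket_mouth (a point): Centre of the socket's flared mouth, 60 mm out from the floor along the same line; axes as socket_floor. The flare is about 36 mm wide at the rim and narrows to the 23 mm bore over 10 mm.
- handle: Loose pump handle, 200 mm long, about 0.16 kg. Origin: underside at mid length; centre line along x, 10 mm above it. +x end: bare steel shaft, 20 mm diameter, 110 mm long, tip chamfered, red ring 60 mm from the tip. -x end: black rubber grip, 90 mm long, 26 mm wide along y, 20 mm high. When home its x axis lies along the socket's x axis.
- handle_tip (a point): Centre of the steel end of the handle, on its centre line (x = +100 mm of the handle).
- handle_grip (a point): Point on the centre line inside the rubber grip, 135 mm from the tip; axes as the handle.
- platen: Ram, steel platen (136 mm across, top at 105 mm) and white slotted cheese mould (112 mm across, wooden lid, top at 168 mm), one piece. Its origin's height z is how far it is jacked up: 0.001 to 0.010 at the start, kept on return strokes, 0.036 at the last notch (4 or 5 full strokes); more strokes do nothing. From 0.028 on it lifts the sprung foot under the crossbar.
- mug_right: Loose white mug, 82 mm across, 118 mm over the handle, 100 mm high; origin under its middle. Bystander.
- salt_shaker: Loose salt shaker, 44 mm across, 90 mm high; origin under its middle. Bystander.
- spice_c: Loose spice jar with a dark cap, 44 mm across, 105 mm high; origin under its middle. Bystander.

How it is judged:
By the outcome, as a careful person would: the job done as asked, in the order asked, and still so for the second after the job is handed in, with the robot touching nothing.
It also fails if it takes over 67 s, if anything falls off the work surface, if the arm or the gripper's body presses on something with over 40 N, if the wrist force passes 120 N, or if a joint passes its speed limit or range.

### The arm

A 6-joint arm with a two-finger parallel gripper is mounted at the origin on a cart in front of the work surface, level with it; the furniture and walls round the work are solid. World frame = base frame: x ahead of the robot, y to its left, z up, the work surface at z = 0. Lengths are in m, angles in rad, forces in N, time in s.
With the tool pointing down it reaches from about 0.275 to 0.875 m from the base axis. Payload 12.5 kg.
Tool frame: the origin (TCP) lies at the centre of the arm's flange, where the gripper is bolted on; the fingertips stand 173 mm ahead of it and the grasp point (between the pads) lies 155 mm ahead of it; z points along the fingers, y is the line along which they close (so a half turn about z gives the same grasp; the last joint's range is limited). The gripper opens to 85 mm and grips with 20 to 120 N. Pads are 22 mm wide; open, the fingers measure 114 mm over their backs; the gripper's body (76 mm by 85 mm) begins 54 mm behind the grasp point. The pads swing forward as they close: fully open they stand 13 mm farther back than shut.
Start: joints at [1.063, 0.351, 1.652, -0, 1.139, -0.085], TCP at [0.226, 0.502, 0.405] pointing down, gripper open.
Joint ranges: [-2.75, 2.75], [-0.79, 2.1], [0.01, 2.65], [-1.57, 4.71], [0.07, 3.14], [-2.87, 2.87]. Speed limits (rad/s): [2.22, 2.22, 2.79, 3.14, 3.14, 3.14].

### API

Orientations are given as a unit quaternion [w, x, y, z].
In Python, from workcell import env gives the robot as it stands.
- The arm moves only by the tool nudge_tcp, called after "Emit:" as a command line: name --argument value ..., lists and objects as JSON in quotes. Schema: {"type":"object","properties":{"rows":{"type":"object","properties":{"dx":{"type":"array","items":{"type":"number"},"minItems":1,"maxItems":10},"dy":{"type":"array","items":{"type":"number"},"minItems":1,"maxItems":10},"dz":{"type":"array","items":{"type":"number"},"minItems":1,"maxItems":10},"drx":{"type":"array","items":{"type":"number"},"minItems":1,"maxItems":10},"dry":{"type":"array","items":{"type":"number"},"minItems":1,"maxItems":10},"drz":{"type":"array","items":{"type":"number"},"minItems":1,"maxItems":10}},"additionalProperties":false,"required":["dx","dy","dz","drx","dry","drz"]},"aperture":{"type":"number"},"grip_n":{"type":"number"},"only":{"type":"string"},"quiet":{"type":"boolean"},"lines":{"type":"string"}},"required":["rows"],"additionalProperties":false}. rows is an object with one list for each field, all of the same length, 1 to 10, a row being the entries at one place: dx, dy, dz (the shift in m), drx, dry, drz (a rotation vector in rad); each row shifts and turns the commanded pose from where the row before left it, along the tool's axes as they then stand; what a row does not reach is not made up. A row lasts 1/10 s, in which the tool goes at most 0.05 m and 0.15 rad, less where a joint would pass 70% of its speed; a pose out of reach is approached as far as the arm can. aperture is the finger opening in m, set as the call begins (left out keeps the last). The fingers move at their own pace and stop on an object; grip_n is the grip in N (left out, the last holds). Time passes only in rows, so rows that do not move let the fingers close. The tool returns the time, the measured TCP pose, the force, the opening and the grip force at its end. only (a regular expression) keeps the lines of the reply that match it, lines (a string "A,B") keeps lines A to B, and quiet returns only ok. Input that does not fit is refused with a message, and nothing moves.
- env.read_state(): the state, without advancing time (a new reading comes with each control period).
- env.grab_frame(name): name is "side" or "top"; returns the picture (400x640x3 uint8, red, green, blue); there is no depth.
- env.camera_info(name): a dict with "fx", "fy", "cx", "cy" (pixels), "R" (3x3) and "t" (3): a world point X has camera coordinates R X + t. Camera axes: x right, y down, z forward; pixel columns grow to the right and rows downward; lengths in m; the calibration is good to about 2 mm. A picture is of the moment at which its call begins. camera_info takes no time and is no camera call.
- env.finish_job(): hands the job in; it is judged then, once.
The state is a dict: "clock": time; "joint_positions": joint angles; "joint_vel": joint speeds; "joint_efforts": joint torques, N m; "position": TCP position; "orientation": TCP orientation; "wrist_force": force on the tool from outside, world axes, zero at the start; "wrist_torque": the same for the moment, N m; "opening": finger opening in m; "finger_force": force on a finger pad.
Only numpy, scipy, OpenCV 4.12 (cv2) and the standard library are available. Lean on these libraries where they do the work, as an engineer would, in place of code of your own. Each camera call takes 0.05 s, during which the arm holds its last target. There are 200 camera calls.

## Working session

There is one attempt and no reset: what is moved stays moved. The work goes in short steps, Python scripts to look and compute and a tool call to move; the robot and the scene stay as the last step left them, time stands still between calls to the robot, and variables do not carry over. Pictures are saved under pics/ and viewed, at most 10 in all, crops included, and the job is handed in when it is done.

```bash
ls; mkdir -p pics; python3 - <<'E'
from workcell import env
import cv2
for n in("side","top"):
    cv2.imwrite(f"pics/{n}0.png",env.grab_frame(n)[:,:,::-1]); c=env.camera_info(n); print(n,c)
print(env.read_state())
E
```

```text
pics
workcell.py
side {'fx': 511.232779418737, 'fy': 511.232779418737, 'cx': 314.32809462642984, 'cy': 202.75616656928412, 'R': array([[-0.99819142,  0.05566225, -0.02270687],
       [ 0.04832016,  0.5181844 , -0.85390286],
       [-0.03576381, -0.85345571, -0.51993683]]), 't': array([ 0.52994141, -0.00178772,  1.43433473])}
top {'fx': 398.75619918739926, 'fy': 398.75619918739926, 'cx': 322.7392834572169, 'cy': 203.7932336044232, 'R': array([[-0.02074388, -0.99909654, -0.03709164],
       [-0.99837199,  0.02267193, -0.05233893],
       [ 0.05313258,  0.03594554, -0.9979403 ]]), 't': array([0.12473795, 0.53297574, 1.0964466 ])}
{'clock': 0.1, 'joint_positions': array([ 1.06342366e+00,  3.51174407e-01,  1.65235657e+00,  3.74051331e-05,
        1.13911236e+00, -8.45944281e-02]), 'joint_vel': array([ 0.0015123 , -0.00180619, -0.00040937,  0.00035905, -0.00013126,
        0.00085894]), 'joint_efforts': array([ 2.04213611e-03, -5.06826138e+01, -2.91876304e+01, -9.16048771e-05,
        2.74409715e-03, -2.35992951e-05]), 'position': array([0.22557621, 0.50148363, 0.40421786]), 'orientation': array([-1.69475406e-04,  2.09825929e-01,  9.77738617e-01, -4.97541081e-04]), 'wrist_force': array([0.04878849, 0.12813408, 0.00477245]), 'wrist_torque': array([ 0.0322646 ,  0.05380025, -0.01255847]), 'finger_force': 0.0, 'opening': 0.08538803722886569}
```

View pics/side0.png

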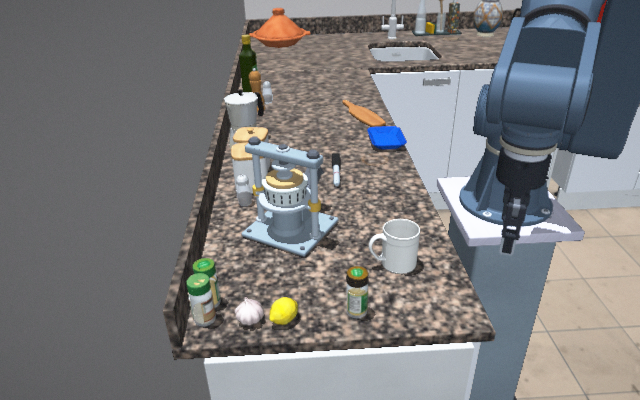

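View pics/top0.png

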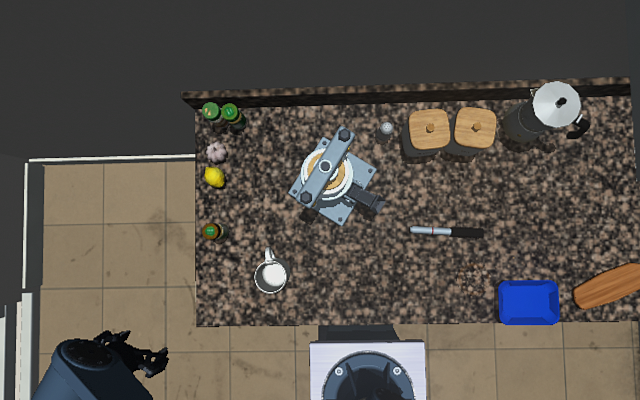

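The side view shows the press at about (290,200), the handle at (337,170) and the mug at (400,247). In the top view the handle runs from (410,230), its steel tip, to (483,232), its grip. The lever socket points right and down, to about (378,205), and the salt shaker is at (387,130). I'll zoom in on both.

```bash
python3 - <<'E'
import cv2
t=cv2.imread("pics/top0.png")[115:255,275:495]; s=cv2.imread("pics/side0.png")[125:255,225:365]
cv2.imwrite("pics/tc.png",cv2.resize(t,None,fx=3.6,fy=3.6,interpolation=cv2.INTER_CUBIC))
cv2.imwrite("pics/sc.png",cv2.resize(s,None,fx=4.5,fy=4.5,interpolation=cv2.INTER_CUBIC))
E
```

```text
(no output)
```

View pics/tc.png

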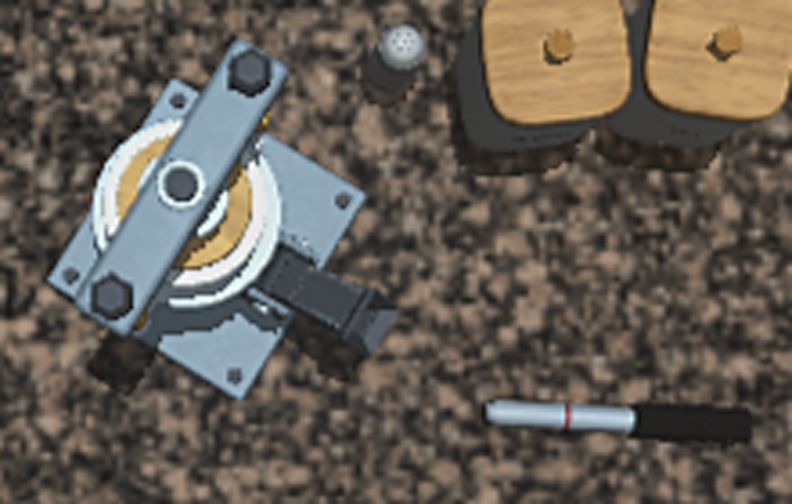

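View pics/sc.png

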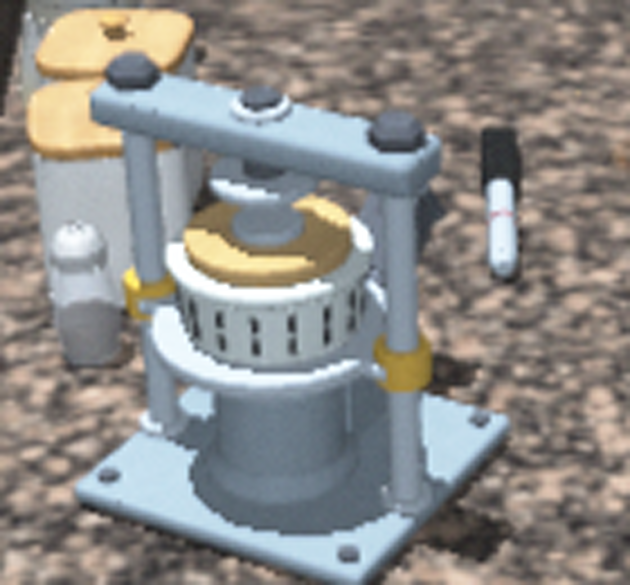

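The top crop shows the press nuts at (250,72) and (112,297), the base bolts at (177,101), (343,201), (235,376) and (70,274), and the flared mouth around (378,322). The handle tip is at (485,412) and its grip end at (750,425). The side crop shows the nuts at (132,70) and (397,132), the handle tip at about (502,270) and its grip end at about (498,130).

```bash
cat > h.py <<'E'
import numpy as np
from workcell import env
C={n:env.camera_info(n) for n in("side","top")}
def ray(n,u,v):
    c=C[n];d=c["R"].T@[(u-c["cx"])/c["fx"],(v-c["cy"])/c["fy"],1];return -c["R"].T@c["t"],d/np.linalg.norm(d)
def plane(n,p,z):
    o,d=ray(n,*p);return o+d*(z-o[2])/d[2]
def tri(pt,ps):
    A=[];b=[];
    for n,p in(("top",pt),("side",ps)):
        o,d=ray(n,*p);M=np.eye(3)-np.outer(d,d);A.append(M);b.append(M@o)
    X=np.linalg.lstsq(np.vstack(A),np.hstack(b),rcond=None)[0]
    return X,max(np.linalg.norm(M@X-q) for M,q in zip(A,b))
def proj(n,X):
    c=C[n];q=c["R"]@X+c["t"];return c["fx"]*q[0]/q[2]+c["cx"],c["fy"]*q[1]/q[2]+c["cy"]
T=lambda u,v:((u+.5)/3.6-.5+275,(v+.5)/3.6-.5+115)
S=lambda u,v:((u+.5)/4.5-.5+225,(v+.5)/4.5-.5+125)
E
python3 - <<'E'
from h import *
import cv2
np.set_printoptions(precision=4,suppress=True)
for a,b in(((250,72),(132,66)),((112,297),(397,128)),((177,101),(109,475)) ,((70,274),(349,553)),((235,376),(481,420)),((485,412),(502,266)),((750,425),(498,130)),((567,416),(501,214))):
    print(a,*tri(T(*a),S(*b)))
bl=[plane("top",T(*a),.012) for a in((177,101),(343,201),(235,376),(70,274))]
print("base c",np.mean(bl,0),bl)
n=[tri(T(250,72),S(132,66))[0],tri(T(112,297),S(397,128))[0]]
print("col",(n[0]+n[1])/2, np.linalg.norm(n[0]-n[1]))
# handle masks, top
im=cv2.imread("pics/top0.png");hsv=cv2.cvtColor(im,cv2.COLOR_BGR2HSV)
roi=np.zeros(im.shape[:2],bool);roi[222:242,405:488]=1
steel=roi&(hsv[...,2]>125)&(hsv[...,0]>85)&(hsv[...,0]<130)
blk=roi&(im.max(2)<40)
for m in(steel,blk):
    k,l,s,c=cv2.connectedComponentsWithStats(m.astype(np.uint8)); i=1+s[1:,4].argmax();print(s[i],c[i])
E
```

```text
(250, 72) [0.6752 0.0541 0.2487] 0.0007951102719168297
(112, 297) [0.5377 0.1422 0.2474] 0.0011257301092460644
(177, 101) [0.7054 0.1065 0.0205] 0.0012260217408623314
(70, 274) [0.5722 0.1924 0.0201] 0.001470015318936573
(235, 376) [0.4903 0.0664 0.019 ] 0.0015713724914963824
(485, 412) [ 0.4595 -0.1248  0.0143] 0.0007739650164055625
(750, 425) [ 0.4448 -0.324   0.0167] 0.0015601503945172621
(567, 416) [ 0.4549 -0.1855  0.0208] 0.001136014911756146
base c [0.6003 0.0863 0.012 ] [array([0.7084, 0.1067, 0.012 ]), array([ 0.6262, -0.0209,  0.012 ]), array([0.492 , 0.0662, 0.012 ]), array([0.5744, 0.1932, 0.012 ])]
col [0.6065 0.0982 0.248 ] 0.16323259758164002
[410 226  22   8 130] [420.8615 229.3538]
[450 227  34  12 304] [466.8849 232.4079]
```

```bash
cat >> h.py <<'E'
from scipy.spatial.transform import Rotation as Ro
np.set_printoptions(precision=4,suppress=True)
PY=np.deg2rad(57.2); P0=np.array([.6065,.0982,0])
def press(x,y,z): return P0+[x*np.cos(PY)-y*np.sin(PY),x*np.sin(PY)+y*np.cos(PY),z]
def lev(r,q=0): a=np.deg2rad(38)-q; return press(-.082-r*np.cos(a),0,.066+r*np.sin(a))
def tool(yaw,tilt): # tool x along heading yaw, nose down by tilt; tool z perpendicular, down
    hx=np.array([np.cos(yaw),np.sin(yaw),0]);c,s=np.cos(tilt),np.sin(tilt);u=np.array([0,0,1])
    x=c*hx-s*u;z=-s*hx-c*u;return np.column_stack([x,np.cross(z,x),z])
def delta(g,R,off=.155):
    s=env.read_state();q=s["orientation"];R0=Ro.from_quat(np.r_[q[1:],q[0]]).as_matrix()
    rv=Ro.from_matrix(R0.T@R).as_rotvec();p=g-R[:,2]*off
    print("rot",rv,"then move",R.T@(p-s["position"]),"or move first",R0.T@(p-s["position"]),"F",s["wrist_force"])
E
python3 - <<'E'
from h import *
tip=plane("top",T(485,412),.010);end=plane("top",T(750,424),.010)
d=(end-tip);print(tip,end,np.linalg.norm(d));d/=np.linalg.norm(d);yaw=np.arctan2(-d[1],-d[0])
g=(tip+end)/2+d*.045;print("yaw",np.rad2deg(yaw),"grasp",g)
delta(np.r_[g[:2],.121],tool(yaw,0))
m=lev(.09);print("mouth",m,"top px",proj("top",m),"crop meas",T(381,322),"rim centre by plane",plane("top",T(381,322),.121))
# mug/salt
E
```

```text
[ 0.4602 -0.1256  0.01  ] [ 0.4469 -0.3266  0.01  ] 0.20140133715048253
yaw 86.22569993560211 grasp [ 0.4506 -0.271   0.01  ]
rot [-0.001   0.0005  1.2139] then move [-0.756   0.2754  0.1282] or move first [-0.5222 -0.612   0.1288] F [0.0488 0.1281 0.0048]
mouth [ 0.5237 -0.0303  0.1214] top px (np.float64(378.32715599288906), np.float64(205.03663200870798)) crop meas (380.47222222222223, 204.08333333333331) rim centre by plane [ 0.526  -0.0358  0.121 ]
```

Emit:
nudge_tcp --rows '{"dx":[0,0,0,0,0,0,0,0,0],"dy":[0,0,0,0,0,0,0,0,0],"dz":[0,0,0,0,0,0,0,0,0],"drx":[0,0,0,0,0,0,0,0,0],"dry":[0,0,0,0,0,0,0,0,0],"drz":[0.135,0.135,0.135,0.135,0.135,0.135,0.135,0.135,0.135]}' --aperture 0.085 --grip_n 60

```text
clock: 1.0
position: [0.2256, 0.5015, 0.4044]
orientation: [0.0, 0.732, 0.681, -0.0]
wrist_force: [-0.5, 0.7, -0.1]
opening: 0.0848
finger_force: 0.0
```

Emit:
nudge_tcp --rows '{"dx":[-0.045,-0.045,-0.045,-0.045,-0.045,-0.045,-0.045,-0.045],"dy":[0.015,0.015,0.015,0.015,0.015,0.015,0.015,0.015],"dz":[0,0,0,0,0,0,0,0],"drx":[0,0,0,0,0,0,0,0],"dry":[0,0,0,0,0,0,0,0],"drz":[0,0,0,0,0,0,0,0]}'

```text
clock: 1.8
position: [0.3211, 0.1326, 0.4047]
orientation: [0.0, 0.73, 0.683, 0.0]
wrist_force: [1.2, -0.2, 0.5]
opening: 0.0848
finger_force: 0.0
```

```bash
python3 - <<'E'
import cv2
t=cv2.imread("pics/top0.png")[172:222,335:395]
cv2.imwrite("pics/lev.png",cv2.resize(t,None,fx=12,fy=12,interpolation=cv2.INTER_CUBIC))
E
```

```text
(no output)
```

View pics/lev.png

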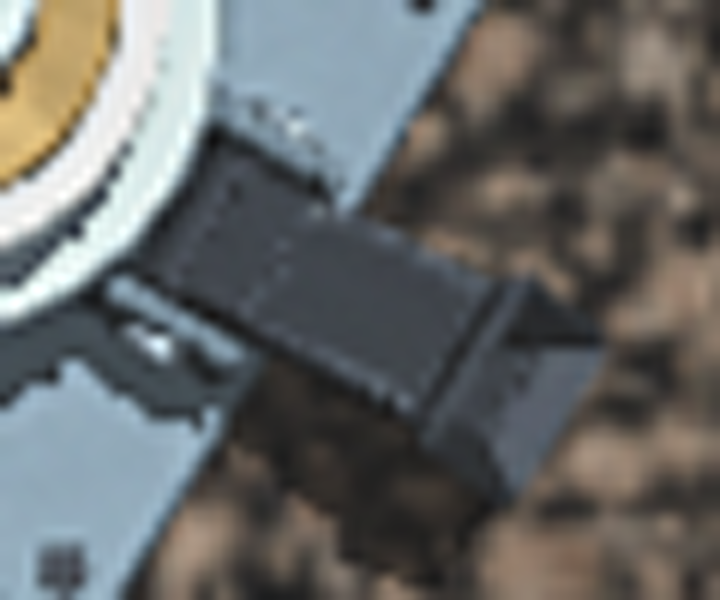

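The crop shows the flared rim with corners at about (527,283), (425,420), (605,345) and (507,500). Their centre is (516,387), which is full-frame pixel (377.5,203.8), within about 1 px of the model's prediction. The press pose is confirmed.

Emit:
nudge_tcp --rows '{"dx":[-0.045,-0.045,-0.045,-0.045,-0.045,-0.045,-0.045,-0.045,-0.036,0],"dy":[0.018,0.018,0.018,0.018,0.018,0.018,0.018,0.018,0.012,0],"dz":[0,0,0,0,0,0,0,0.02,0.04,0.04],"drx":[0,0,0,0,0,0,0,0,0,0],"dry":[0,0,0,0,0,0,0,0,0,0],"drz":[0,0,0,0,0,0,0,0,0,0]}'

```text
clock: 2.8
position: [0.4494, -0.2691, 0.3083]
orientation: [0.002, 0.731, 0.682, 0.0]
wrist_force: [-0.1, 0.3, -1.3]
opening: 0.0851
finger_force: 0.0
```

```bash
python3 - <<'E'
from h import *
delta(np.array([.4506,-.271,.022]),tool(np.deg2rad(86.2),0))
import cv2
for n in("side","top"): 
    f=env.grab_frame(n)[:,:,::-1]; cv2.imwrite(f"pics/{n}1.png",f)
a=cv2.imread("pics/top1.png")[180:300,390:510];b=cv2.imread("pics/side1.png")[100:220,280:400]
cv2.imwrite("pics/g1.png",cv2.resize(np.hstack([a,b]),None,fx=3.3,fy=3.3,interpolation=cv2.INTER_CUBIC))
E
```

```text
rot [ 0.0025  0.0019 -0.0036] then move [-0.0018  0.0014  0.1313] or move first [-0.0016  0.001   0.1313] F [-0.1429  0.2718 -1.2536]
```

View pics/g1.png

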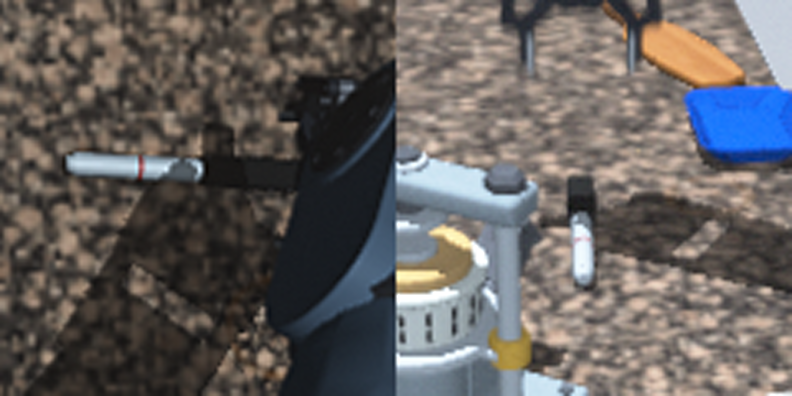

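The side half shows the open fingers at crop x of about 529 and 632. They are centred at 580, right over the handle at 580. Next I descend and grip.

Emit:
nudge_tcp --rows '{"dx":[0,0,0,0,0,0],"dy":[0,0,0,0,0,0],"dz":[0.03,0.04,0.03,0.02,0.011,0],"drx":[0,0,0,0,0,0],"dry":[0,0,0,0,0,0],"drz":[0,0,0,0,0,0]}'

```text
clock: 3.5
position: [0.4491, -0.2654, 0.1786]
orientation: [-0.0, 0.73, 0.683, -0.0]
wrist_force: [-0.1, 0.3, 0.0]
opening: 0.0848
finger_force: 0.0
```

Emit:
nudge_tcp --rows '{"dx":[0,0,0,0,0,0,0,0],"dy":[0,0,0,0,0,0,0,0],"dz":[0,0,0,0,0,0,0,0],"drx":[0,0,0,0,0,0,0,0],"dry":[0,0,0,0,0,0,0,0],"drz":[0,0,0,0,0,0,0,0]}' --aperture 0 --grip_n 80

```text
clock: 4.3
position: [0.4491, -0.2658, 0.1793]
orientation: [0.001, 0.731, 0.683, 0.0]
wrist_force: [-0.9, 0.3, 9.4]
opening: 0.0239
finger_force: 79.4
```

```bash
python3 - <<'E'
from h import *
delta(np.array([.4506,-.271,.022]),tool(np.deg2rad(86.2),0))
E
```

```text
rot [ 0.0011  0.0005 -0.0011] then move [-0.005   0.0018  0.0023] or move first [-0.005   0.0018  0.0023] F [-0.9229  0.2924  9.405 ]
```

Emit:
nudge_tcp --rows '{"dx":[0,0,0,0,0,0,0,0,0,0],"dy":[0,0,0,0,0,0,0,0,0,0],"dz":[-0.02,-0.04,-0.045,-0.045,-0.04,0,0,0,0,0],"drx":[0,0,0,0,0,0,0,0,0,0],"dry":[0,0,0,0,0,0,0,0,0,0],"drz":[0,0,0,0,0,0.1265,0.1265,0.1265,0.1265,0]}'

```text
clock: 5.3
position: [0.4487, -0.2656, 0.3683]
orientation: [-0.0, 0.879, 0.478, -0.0]
wrist_force: [-0.4, 0.7, -1.7]
opening: 0.0239
finger_force: 79.2
```

Emit:
nudge_tcp --rows '{"dx":[0,0,0,0,0,0,0],"dy":[0,0,0,0,0,0,0],"dz":[0,0,0,0,0,0,0],"drx":[0,0,0,0,0,0,0],"dry":[-0.1326,-0.1326,-0.1326,-0.1326,-0.1326,0,0],"drz":[0,0,0,0,0,0,0]}'

```text
clock: 6.0
position: [0.4489, -0.2654, 0.3681]
orientation: [0.154, 0.83, 0.454, -0.284]
wrist_force: [0.3, 0.8, -1.8]
opening: 0.0241
finger_force: 79.3
```

```bash
python3 - <<'E'
from h import *
print(env.read_state()["joint_positions"])
delta(lev(.13+.14),tool(PY,np.deg2rad(38)),.1693)
import cv2
for n in("side","top"): 
    f=env.grab_frame(n)[:,:,::-1]; cv2.imwrite(f"pics/{n}2.png",f)
a=cv2.imread("pics/top2.png")[120:320,300:500];b=cv2.imread("pics/side2.png")[20:220,220:420]
cv2.imwrite("pics/g2.png",cv2.resize(np.hstack([a,b]),None,fx=2,fy=2,interpolation=cv2.INTER_CUBIC))
E
```

```text
[-0.516   0.3757  1.768  -0.7296  1.1604  0.4124]
rot [-0.0007 -0.0044  0.0022] then move [ 0.1596 -0.0645 -0.1215] or move first [ 0.1602 -0.0642 -0.1207] F [ 0.2627  0.7835 -1.785 ]
```

View pics/g2.png

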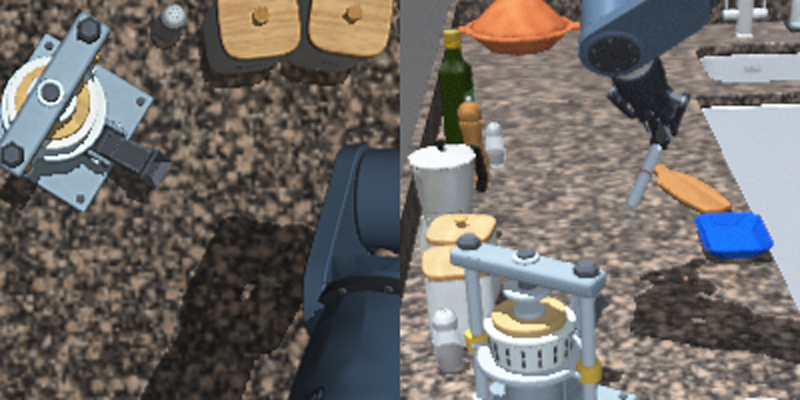

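The handle is held firmly. In the side view the tip is at about (336,122), with the red ring visible. In the top view the arm hides it. I move to the pre-insertion pose, 40 mm out from the mouth.

```bash
python3 - <<'E'
from h import *
s=env.read_state();q=s["orientation"];R=Ro.from_quat(np.r_[q[1:],q[0]]).as_matrix()
print("pred tip side px",proj("side",s["position"]+R@[.14,0,.1693]),"ring",proj("side",s["position"]+R@[.08,0,.1693]))
E
```

```text
pred tip side px (np.float64(334.15066084937735), np.float64(123.68378182996338)) ring (np.float64(341.2577253458961), np.float64(107.2126676826094))
```

Emit:
nudge_tcp --rows '{"dx":[0.01,0.02,0.03,0.035,0.035,0.029,0,0],"dy":[-0.01,-0.014,-0.0145,-0.013,-0.009,-0.004,0,0],"dz":[-0.036,-0.036,-0.025,-0.0125,-0.009,-0.003,0,0],"drx":[0,0,0,0,0,0,0,0],"dry":[0,0,0,0,0,0,0,0],"drz":[0,0,0,0,0,0,0,0]}'

```text
clock: 6.9
position: [0.5032, -0.0625, 0.3663]
orientation: [0.155, 0.83, 0.453, -0.285]
wrist_force: [-0.3, -0.5, -1.9]
opening: 0.0237
finger_force: 79.4
```

```bash
python3 - <<'E'
from h import *
print(env.read_state()["joint_positions"])
delta(lev(.13+.14),tool(PY,np.deg2rad(38)),.1693)
s=env.read_state();q=s["orientation"];R=Ro.from_quat(np.r_[q[1:],q[0]]).as_matrix()
import cv2
for n in("side","top"): 
    f=env.grab_frame(n)[:,:,::-1]; cv2.imwrite(f"pics/{n}3.png",f)
    print(n,[proj(n,s["position"]+R@[k,0,.1693]) for k in(.14,.08)],"mouth",proj(n,lev(.09)))
a=cv2.imread("pics/top3.png")[150:270,330:450];b=cv2.imread("pics/side3.png")[80:200,270:390]
cv2.imwrite("pics/g3.png",cv2.resize(np.hstack([a,b]),None,fx=3.3,fy=3.3,interpolation=cv2.INTER_CUBIC))
E
```

```text
[-0.1159  0.3906  1.7512 -0.5972  1.3715  0.69  ]
rot [-0.0006 -0.0016  0.0011] then move [ 0.0008 -0.0002  0.0002] or move first [ 0.0008 -0.0002  0.0002] F [-0.3417 -0.5452 -1.9415]
side [(np.float64(320.9098829413397), np.float64(154.1275159292102)), (np.float64(329.0224433981762), np.float64(135.2496053895989))] mouth (np.float64(315.35970263244883), np.float64(167.19543780644221))
top [(np.float64(390.5230506293856), np.float64(211.30019955623487)), (np.float64(409.9980131159338), np.float64(221.30095602989826))] mouth (np.float64(378.32715599288906), np.float64(205.03663200870798))
```

View pics/g3.png

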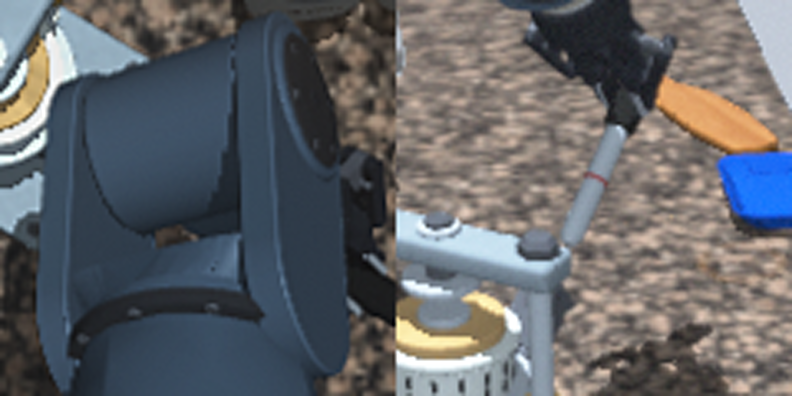

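The side view shows the shaft aligned along the socket line, with the ring at pixel (330.3,133.3) against a predicted (329.0,135.2). The tip therefore sits about 7 mm nearer the grip, and the lateral error is small. Now I insert slowly and watch the force.

Emit:
nudge_tcp --rows '{"dx":[0.015,0.015,0.01,0.008,0],"dy":[0,0,0,0,0],"dz":[0,0,0,0,0],"drx":[0,0,0,0,0],"dry":[0,0,0,0,0],"drz":[0,0,0,0,0]}'

```text
clock: 7.5
position: [0.5239, -0.03, 0.3358]
orientation: [0.155, 0.83, 0.453, -0.286]
wrist_force: [-0.4, 0.5, -1.3]
opening: 0.024
finger_force: 79.4
```

Emit:
nudge_tcp --rows '{"dx":[0.006,0.006,0],"dy":[0,0,0],"dz":[0,0,0],"drx":[0,0,0],"dry":[0,0,0],"drz":[0,0,0]}'

```text
clock: 7.8
position: [0.5289, -0.0225, 0.3289]
orientation: [0.156, 0.83, 0.453, -0.286]
wrist_force: [-0.3, -0.3, -2.3]
opening: 0.0237
finger_force: 79.4
```

```bash
python3 - <<'E'
from h import *
delta(lev(.03+.14),tool(PY,np.deg2rad(38)),.1693)
s=env.read_state();q=s["orientation"];R=Ro.from_quat(np.r_[q[1:],q[0]]).as_matrix();print("F tool",R.T@s["wrist_force"],"T",R.T@s["wrist_torque"])
E
```

```text
rot [-0.0005 -0.0001  0.    ] then move [ 0.0403 -0.0001  0.    ] or move first [ 0.0403 -0.0001  0.    ] F [-0.3286 -0.3087 -2.3088]
F tool [ 1.0763 -0.1079  2.0889] T [0.0122 0.455  0.0129]
```

Emit:
nudge_tcp --rows '{"dx":[0.008,0.008,0.006,0],"dy":[0,0,0,0],"dz":[0,0,0,0],"drx":[0,0,0,0],"dry":[0,0,0,0],"drz":[0,0,0,0]}'

```text
clock: 8.2
position: [0.5383, -0.0077, 0.3151]
orientation: [0.156, 0.83, 0.453, -0.286]
wrist_force: [-0.2, -0.7, -2.5]
opening: 0.0242
finger_force: 79.4
```

Emit:
nudge_tcp --rows '{"dx":[0.006,0.006,0],"dy":[0,0,0],"dz":[0,0,0],"drx":[0,0,0],"dry":[0,0,0],"drz":[0,0,0]}'

```text
clock: 8.5
position: [0.5434, 0.0001, 0.3079]
orientation: [0.156, 0.83, 0.453, -0.286]
wrist_force: [-0.2, 0.4, -0.5]
opening: 0.0235
finger_force: 79.4
```

```bash
python3 - <<'E'
from h import *
delta(lev(.03+.14),tool(PY,np.deg2rad(38)),.1693)
s=env.read_state();q=s["orientation"];R=Ro.from_quat(np.r_[q[1:],q[0]]).as_matrix();print("F tool",R.T@s["wrist_force"],"T",R.T@s["wrist_torque"])
E
```

```text
rot [-0.0005 -0.      0.0002] then move [ 0.0062 -0.0001  0.    ] or move first [ 0.0062 -0.0001  0.    ] F [-0.1778  0.4348 -0.507 ]
F tool [ 0.5243 -0.3848  0.234 ] T [-0.0049  0.4509 -0.0507]
```

Emit:
nudge_tcp --rows '{"dx":[0.004,0.003,0],"dy":[0,0,0],"dz":[0,0,0],"drx":[0,0,0],"dry":[0,0,0],"drz":[0,0,0]}'

```text
clock: 8.8
position: [0.5463, 0.0045, 0.3038]
orientation: [0.156, 0.83, 0.452, -0.286]
wrist_force: [0.7, -0.7, -2.4]
opening: 0.024
finger_force: 79.4
```

Emit:
nudge_tcp --rows '{"dx":[0.003,0.002,0],"dy":[0,0,0],"dz":[0,0,0],"drx":[0,0,0],"dry":[0,0,0],"drz":[0,0,0]}'

```text
clock: 9.1
position: [0.5477, 0.006, 0.3023]
orientation: [0.157, 0.829, 0.451, -0.29]
wrist_force: [-12.3, -15.7, 16.2]
opening: 0.0239
finger_force: 79.7
```

```bash
python3 - <<'E'
from h import *
delta(lev(.03+.14),tool(PY,np.deg2rad(38)),.1693)
s=env.read_state();q=s["orientation"];R=Ro.from_quat(np.r_[q[1:],q[0]]).as_matrix();print("F tool",R.T@s["wrist_force"],"T",R.T@s["wrist_torque"])
E
```

```text
rot [-0.0014  0.0083 -0.0013] then move [-0.003  -0.0005  0.    ] or move first [-0.003  -0.0005  0.0001] F [-12.3452 -15.6658  16.2162]
F tool [-25.6364  -1.8569  -0.3387] T [ 0.228  -3.8282 -0.1578]
```

The handle is home: about 25 N along the socket axis, at the depth where the floor should be. I release it, back off and prepare to press with closed fingers.

Emit:
nudge_tcp --rows '{"dx":[-0.002,0,0,0,0,0],"dy":[0,0,0,0,0,0],"dz":[0,0,0,0,0,0],"drx":[0,0,0,0,0,0],"dry":[0,0,0,0,0,0],"drz":[0,0,0,0,0,0]}' --aperture 0.06

```text
clock: 9.7
position: [0.5476, 0.0064, 0.3022]
orientation: [0.156, 0.83, 0.453, -0.286]
wrist_force: [0.8, -0.1, 0.8]
opening: 0.06
finger_force: 0.0
```

Emit:
nudge_tcp --rows '{"dx":[0,0,0,0,0,0],"dy":[0,0,0,0,0,0],"dz":[-0.02,-0.035,-0.02,0,0,0],"drx":[0,0,0,0,0,0],"dry":[0,0,0,0.131,0.131,0],"drz":[0,0,0,0,0,0]}'

```text
clock: 10.3
position: [0.5725, 0.0449, 0.3618]
orientation: [0.095, 0.861, 0.469, -0.174]
wrist_force: [0.3, 0.3, -0.5]
opening: 0.0601
finger_force: 0.0
```

Emit:
nudge_tcp --rows '{"dx":[0,0,0,0],"dy":[0,0,0,0],"dz":[0,0,0,0],"drx":[0,0,0,0],"dry":[0,0,0,0],"drz":[0,0,0,0]}' --aperture 0 --grip_n 60

```text
clock: 10.7
position: [0.5726, 0.0452, 0.3611]
orientation: [0.095, 0.86, 0.469, -0.175]
wrist_force: [-0.3, -0.1, 0.2]
opening: 0.0018
finger_force: 0.0
```

```bash
python3 - <<'E'
from h import *
R=tool(PY,np.deg2rad(23)); a=np.deg2rad(38)
top=lev(.19)+tool(PY,a)[:,2]*-.010
delta(top-R[:,2]*.02,R,.173)
import cv2
for n in("side","top"): 
    f=env.grab_frame(n)[:,:,::-1]; cv2.imwrite(f"pics/{n}4.png",f)
print("ring/mouth side px",proj("side",lev(.09)),"top",proj("top",lev(.09)),"end",proj("side",lev(.23)))
b=cv2.imread("pics/side4.png")[90:210,260:420]
cv2.imwrite("pics/g4.png",cv2.resize(b,None,fx=4.5,fy=4.5,interpolation=cv2.INTER_CUBIC))
E
```

```text
rot [-0.0004  0.0008 -0.0002] then move [-0.0832 -0.0002  0.0273] or move first [-0.0832 -0.0002  0.0274] F [-0.2577 -0.0688  0.1929]
ring/mouth side px (np.float64(315.35970263244883), np.float64(167.19543780644221)) top (np.float64(378.32715599288906), np.float64(205.03663200870798)) end (np.float64(334.31593215256845), np.float64(123.11106391496016))
```

View pics/g4.png

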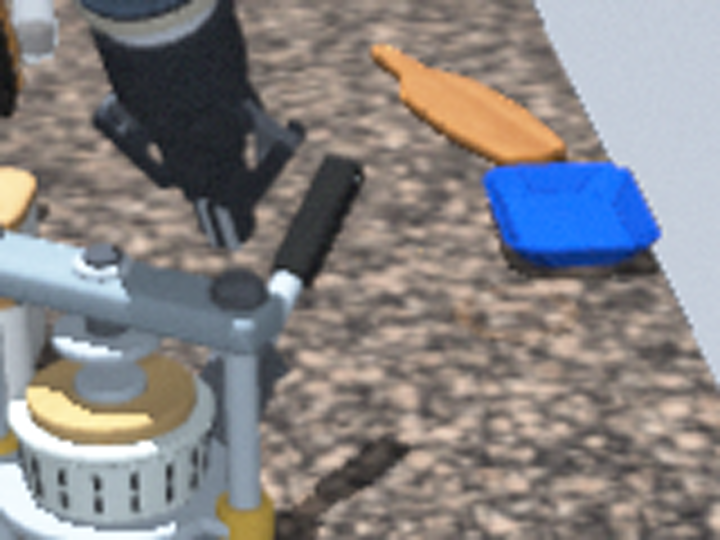

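The side crop shows the handle standing in the socket. Its grip end is at crop (345,165), which is full-frame (336.6,126.6), against a predicted (334,123) for fully home with a little sag. Now I pump.

Emit:
nudge_tcp --rows '{"dx":[-0.03,-0.03,-0.023,0,0],"dy":[0,0,0,0,0],"dz":[0,0,0.01,0.017,0],"drx":[0,0,0,0,0],"dry":[0,0,0,0,0],"drz":[0,0,0,0,0]}'

```text
clock: 11.3
position: [0.5247, -0.0286, 0.3678]
orientation: [0.095, 0.861, 0.468, -0.176]
wrist_force: [0.9, 0.0, -0.0]
opening: -0.0
finger_force: 0.0
```

Emit:
nudge_tcp --rows '{"dx":[0,0,0,0,0,0],"dy":[0,0,0,0,0,0],"dz":[0.02,0.02,0.02,0.02,0.02,0],"drx":[0,0,0,0,0,0],"dry":[0,0,0,0,0,0],"drz":[0,0,0,0,0,0]}'

```text
clock: 11.9
position: [0.5044, -0.0606, 0.2759]
orientation: [0.095, 0.86, 0.469, -0.176]
wrist_force: [1.6, 1.4, 4.7]
opening: 0.0006
finger_force: 2.5
```

Emit:
nudge_tcp --rows '{"dx":[0,0],"dy":[0,0],"dz":[0.01,0],"drx":[0,0],"dry":[0,0],"drz":[0,0]}'

```text
clock: 12.1
position: [0.5031, -0.0635, 0.2685]
orientation: [0.096, 0.861, 0.469, -0.174]
wrist_force: [1.9, 3.8, 6.3]
opening: 0.0
finger_force: 3.4
```

Emit:
nudge_tcp --rows '{"dx":[0,0,0],"dy":[0,0,0],"dz":[0.006,0.006,0],"drx":[0,0,0],"dry":[0,0,0],"drz":[0,0,0]}'

```text
clock: 12.4
position: [0.5007, -0.0673, 0.2578]
orientation: [0.096, 0.861, 0.469, -0.174]
wrist_force: [3.2, 4.3, 6.5]
opening: -0.0002
finger_force: 3.6
```

Emit:
nudge_tcp --rows '{"dx":[0,0,0],"dy":[0,0,0],"dz":[0.005,0.005,0],"drx":[0,0,0],"dry":[0,0,0],"drz":[0,0,0]}'

```text
clock: 12.7
position: [0.499, -0.0706, 0.2491]
orientation: [0.096, 0.861, 0.469, -0.173]
wrist_force: [3.2, 4.9, 10.6]
opening: -0.0002
finger_force: 5.1
```

Emit:
nudge_tcp --rows '{"dx":[0,0],"dy":[0,0],"dz":[0.004,0],"drx":[0,0],"dry":[0,0],"drz":[0,0]}'

```text
clock: 12.9
position: [0.4992, -0.0717, 0.2469]
orientation: [0.098, 0.861, 0.469, -0.172]
wrist_force: [6.1, 10.3, 21.9]
opening: -0.0002
finger_force: 10.8
```

```bash
cat > m.py <<'E'
from h import *
import cv2,sys
f=env.grab_frame("side")[:,:,::-1];cv2.imwrite(f"pics/s_{sys.argv[1]}.png",f)
r=cv2.imread("pics/side4.png")
# slotted mould wall: template from before pumping, matched vertically
t=cv2.resize(r[183:206,268:300],None,fx=4,fy=4,interpolation=cv2.INTER_CUBIC)
w=cv2.resize(f[160:212,266:302],None,fx=4,fy=4,interpolation=cv2.INTER_CUBIC)
_,s,_,p=cv2.minMaxLoc(cv2.matchTemplate(w,t,cv2.TM_CCOEFF_NORMED))
a,b=proj("side",P0+[0,0,.14]),proj("side",P0+[0,0,.15])
up=(92-p[1])/4; print("up px",up,"dx",(p[0]-8)/4,"score",round(s,3),"rise mm",round(up/(a[1]-b[1])*10,1))
E
```

Emit:
nudge_tcp --rows '{"dx":[0,0],"dy":[0,0],"dz":[0.002,0],"drx":[0,0],"dry":[0,0],"drz":[0,0]}'

```text
clock: 13.1
position: [0.4993, -0.0722, 0.2459]
orientation: [0.098, 0.861, 0.469, -0.171]
wrist_force: [6.4, 13.0, 28.3]
opening: -0.0002
finger_force: 14.4
```

Emit:
nudge_tcp --rows '{"dx":[0,0,0,0,0,0,0,0,0,0],"dy":[0,0,0,0,0,0,0,0,0,0],"dz":[-0.025,-0.025,-0.025,-0.025,-0.038,0,0,0,0,0],"drx":[0,0,0,0,0,0,0,0,0,0],"dry":[0,0,0,0,0,0,0,0,0,0],"drz":[0,0,0,0,0,0,0,0,0,0]}'

```text
clock: 14.1
position: [0.5253, -0.0281, 0.3683]
orientation: [0.095, 0.86, 0.469, -0.175]
wrist_force: [0.2, -0.4, 0.0]
opening: -0.0
finger_force: 0.0
```

```bash
python3 m.py 1
```

```text
up px 0.75 dx 0.0 score 0.959 rise mm 2.1
```

Emit:
nudge_tcp --rows '{"dx":[0,0,0,0,0,0,0,0,0,0],"dy":[0,0,0,0,0,0,0,0,0,0],"dz":[0.024,0.024,0.024,0.024,0.024,0.008,0.006,0.004,0,0],"drx":[0,0,0,0,0,0,0,0,0,0],"dry":[0,0,0,0,0,0,0,0,0,0],"drz":[0,0,0,0,0,0,0,0,0,0]}'

```text
clock: 15.15
position: [0.4989, -0.0727, 0.2452]
orientation: [0.098, 0.861, 0.469, -0.171]
wrist_force: [7.9, 14.5, 32.6]
opening: 0.0
finger_force: 15.9
```

```bash
python3 m.py 2d
```

```text
up px 3.25 dx -0.25 score 0.946 rise mm 9.1
```

Emit:
nudge_tcp --rows '{"dx":[0,0,0,0,0,0,0,0,0,0],"dy":[0,0,0,0,0,0,0,0,0,0],"dz":[-0.025,-0.025,-0.025,-0.025,-0.038,0,0,0,0,0],"drx":[0,0,0,0,0,0,0,0,0,0],"dry":[0,0,0,0,0,0,0,0,0,0],"drz":[0,0,0,0,0,0,0,0,0,0]}'

```text
clock: 16.2
position: [0.5253, -0.0282, 0.3681]
orientation: [0.095, 0.86, 0.469, -0.176]
wrist_force: [-0.5, -0.4, 0.1]
opening: 0.0004
finger_force: 0.0
```

```bash
python3 m.py 2
python3 - <<'E'
import cv2,numpy as np
a=[cv2.imread(f"pics/{n}.png")[130:215,255:345] for n in("side4","s_1","s_2")]
cv2.imwrite("pics/cmp.png",cv2.resize(np.hstack(a),None,fx=2.9,fy=2.9,interpolation=cv2.INTER_CUBIC))
E
```

```text
up px 3.25 dx -0.25 score 0.946 rise mm 9.1
```

View pics/cmp.png

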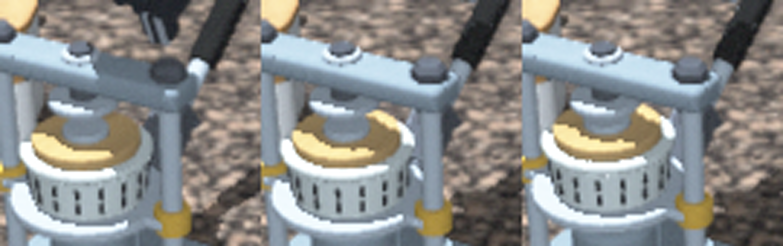

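The three panels, before pumping and after strokes 1 and 2, show the mould climbing and the handle still in the socket with the lever fully up. I continue with a slightly gentler end to each stroke.

Emit:
nudge_tcp --rows '{"dx":[0,0,0,0,0,0,0,0,0,0],"dy":[0,0,0,0,0,0,0,0,0,0],"dz":[0.024,0.024,0.024,0.024,0.024,0.008,0.006,0.002,0,0],"drx":[0,0,0,0,0,0,0,0,0,0],"dry":[0,0,0,0,0,0,0,0,0,0],"drz":[0,0,0,0,0,0,0,0,0,0]}'

```text
clock: 17.25
position: [0.4988, -0.0722, 0.2463]
orientation: [0.098, 0.861, 0.469, -0.172]
wrist_force: [7.2, 10.6, 25.4]
opening: -0.0003
finger_force: 12.6
```

Emit:
nudge_tcp --rows '{"dx":[0,0,0,0,0,0,0,0,0,0],"dy":[0,0,0,0,0,0,0,0,0,0],"dz":[-0.025,-0.025,-0.025,-0.025,-0.036,0,0,0,0,0],"drx":[0,0,0,0,0,0,0,0,0,0],"dry":[0,0,0,0,0,0,0,0,0,0],"drz":[0,0,0,0,0,0,0,0,0,0]}'

```text
clock: 18.25
position: [0.5253, -0.0282, 0.3681]
orientation: [0.095, 0.86, 0.469, -0.175]
wrist_force: [-0.2, -0.3, 0.2]
opening: 0.0001
finger_force: 0.0
```

```bash
python3 m.py 3
```

```text
up px 5.75 dx -0.25 score 0.939 rise mm 16.2
```

Emit:
nudge_tcp --rows '{"dx":[0,0,0,0,0,0,0,0,0,0],"dy":[0,0,0,0,0,0,0,0,0,0],"dz":[0.024,0.024,0.024,0.024,0.024,0.008,0.006,0.002,0,0],"drx":[0,0,0,0,0,0,0,0,0,0],"dry":[0,0,0,0,0,0,0,0,0,0],"drz":[0,0,0,0,0,0,0,0,0,0]}'

```text
clock: 19.3
position: [0.4988, -0.0722, 0.2463]
orientation: [0.098, 0.861, 0.469, -0.171]
wrist_force: [7.0, 10.7, 25.1]
opening: -0.0002
finger_force: 12.6
```

Emit:
nudge_tcp --rows '{"dx":[0,0,0,0,0,0,0,0,0,0],"dy":[0,0,0,0,0,0,0,0,0,0],"dz":[-0.025,-0.025,-0.025,-0.025,-0.036,0,0,0,0,0],"drx":[0,0,0,0,0,0,0,0,0,0],"dry":[0,0,0,0,0,0,0,0,0,0],"drz":[0,0,0,0,0,0,0,0,0,0]}'

```text
clock: 20.3
position: [0.5253, -0.0282, 0.3682]
orientation: [0.095, 0.86, 0.469, -0.175]
wrist_force: [-0.6, -0.2, -0.3]
opening: 0.0002
finger_force: 0.0
```

```bash
python3 m.py 4
```

```text
up px 8.25 dx -0.5 score 0.933 rise mm 23.2
```

Emit:
nudge_tcp --rows '{"dx":[0,0,0,0,0,0,0,0,0,0],"dy":[0,0,0,0,0,0,0,0,0,0],"dz":[0.024,0.024,0.024,0.024,0.024,0.008,0.006,0.002,0,0],"drx":[0,0,0,0,0,0,0,0,0,0],"dry":[0,0,0,0,0,0,0,0,0,0],"drz":[0,0,0,0,0,0,0,0,0,0]}'

```text
clock: 21.35
position: [0.4988, -0.0722, 0.2462]
orientation: [0.098, 0.861, 0.469, -0.171]
wrist_force: [7.8, 10.0, 24.8]
opening: -0.0
finger_force: 12.5
```

Emit:
nudge_tcp --rows '{"dx":[0,0,0,0,0,0,0,0,0,0],"dy":[0,0,0,0,0,0,0,0,0,0],"dz":[-0.025,-0.025,-0.025,-0.025,-0.036,0,0,0,0,0],"drx":[0,0,0,0,0,0,0,0,0,0],"dry":[0,0,0,0,0,0,0,0,0,0],"drz":[0,0,0,0,0,0,0,0,0,0]}'

```text
clock: 22.35
position: [0.5253, -0.0282, 0.3681]
orientation: [0.095, 0.86, 0.469, -0.175]
wrist_force: [0.3, -0.1, 0.3]
opening: 0.0001
finger_force: 0.0
```

```bash
python3 m.py 5
```

```text
up px 10.75 dx -0.75 score 0.94 rise mm 30.2
```

Emit:
nudge_tcp --rows '{"dx":[0,0,0,0,0,0,0,0,0,0],"dy":[0,0,0,0,0,0,0,0,0,0],"dz":[0.024,0.024,0.024,0.024,0.024,0.008,0.006,0.002,0,0],"drx":[0,0,0,0,0,0,0,0,0,0],"dry":[0,0,0,0,0,0,0,0,0,0],"drz":[0,0,0,0,0,0,0,0,0,0]}'

```text
clock: 23.4
position: [0.4988, -0.0722, 0.2464]
orientation: [0.098, 0.861, 0.469, -0.172]
wrist_force: [7.0, 9.7, 23.6]
opening: 0.0001
finger_force: 11.8
```

Emit:
nudge_tcp --rows '{"dx":[0,0,0,0,0,0,0,0,0,0],"dy":[0,0,0,0,0,0,0,0,0,0],"dz":[-0.025,-0.025,-0.025,-0.025,-0.036,0,0,0,0,0],"drx":[0,0,0,0,0,0,0,0,0,0],"dry":[0,0,0,0,0,0,0,0,0,0],"drz":[0,0,0,0,0,0,0,0,0,0]}'

```text
clock: 24.4
position: [0.5253, -0.0282, 0.3682]
orientation: [0.095, 0.86, 0.469, -0.176]
wrist_force: [-0.3, -0.1, -0.5]
opening: -0.0001
finger_force: 0.0
```

```bash
python3 m.py 6
```

```text
up px 11.0 dx -0.75 score 0.938 rise mm 30.9
```

The sixth stroke gave no further rise, so the platen is at its last notch, about 30 mm up. I retract and check the handle and the bystanders numerically.

Emit:
nudge_tcp --rows '{"dx":[0,0,0,0,0,0],"dy":[0,0,0,0,0,0],"dz":[-0.03,-0.04,-0.03,0,0,0],"drx":[0,0,0,0,0,0],"dry":[0,0,0,0,0,0],"drz":[0,0,0,0,0,0]}'

```text
clock: 25.05
position: [0.5463, 0.0046, 0.4596]
orientation: [0.095, 0.86, 0.469, -0.176]
wrist_force: [-0.4, 0.2, -0.1]
opening: 0.0
finger_force: 0.0
```

```bash
python3 m.py 7
python3 - <<'E'
from h import *
import cv2
a,b,c=[cv2.imread(f"pics/{n}.png") for n in("side0","side4","s_7")]
for n,(v0,v1,u0,u1) in dict(mug=(215,275,365,425),salt=(170,208,232,254),spice=(262,322,340,375)).items():
    r=cv2.matchTemplate(c[v0-5:v1+5,u0-5:u1+5],a[v0:v1,u0:u1],cv2.TM_CCOEFF_NORMED);print(n,cv2.minMaxLoc(r)[1::2])
for n,im in(("home",b),("now",c)):
    m=np.zeros(im.shape[:2],np.uint8);m[120:156,318:345]=im[120:156,318:345].max(2)<45
    k,l,s,ce=cv2.connectedComponentsWithStats(m);i=1+s[1:,4].argmax();print(n,s[i],ce[i])
E
```

```text
up px 11.0 dx -0.75 score 0.938 rise mm 30.9
mug (0.8875621557235718, (5, 5))
salt (0.9323108792304993, (5, 5))
spice (0.9981536269187927, (5, 5))
home [327 131  13  23  55] [332.8364 141.3455]
now [327 128  15  26  64] [334.9062 140.6719]
```

The bystanders are unmoved. The grip mask hints at a possible small creep of the handle, so I measure that more sharply.

```bash
python3 - <<'E'
import cv2,numpy as np
b=cv2.imread("pics/side4.png")
for n in("s_1","s_2","s_3","s_4","s_5","s_6","s_7"):
    c=cv2.imread(f"pics/{n}.png");o=[]
    for v0,v1,u0,u1 in((122,158,318,344),(140,158,318,334),(122,138,328,344)):
        t=cv2.resize(b[v0:v1,u0:u1],None,fx=4,fy=4,interpolation=cv2.INTER_CUBIC);w=cv2.resize(c[v0-6:v1+6,u0-6:u1+6],None,fx=4,fy=4,interpolation=cv2.INTER_CUBIC)
        _,s,_,p=cv2.minMaxLoc(cv2.matchTemplate(w,t,cv2.TM_CCOEFF_NORMED));o.append(((p[0]-24)/4,(p[1]-24)/4,round(s,2)))
    print(n,o)
E
```

```text
s_1 [(0.0, 0.25, 0.8), (0.0, 0.25, 0.87), (0.5, 0.0, 0.82)]
s_2 [(0.25, 0.25, 0.8), (0.25, 0.5, 0.87), (0.75, 0.25, 0.83)]
s_3 [(0.5, 0.25, 0.79), (0.25, 0.5, 0.86), (1.25, 0.25, 0.85)]
s_4 [(0.75, 0.25, 0.78), (0.5, 0.5, 0.86), (1.5, 0.25, 0.86)]
s_5 [(1.0, 0.5, 0.77), (0.75, 0.5, 0.85), (2.0, 0.25, 0.87)]
s_6 [(1.25, 0.5, 0.76), (0.75, 0.75, 0.85), (2.5, 0.25, 0.89)]
s_7 [(1.0, 0.25, 0.83), (0.75, 0.5, 0.95), (2.0, 0.25, 0.95)]
```

The shift is sideways, a lean within the socket's play, with almost nothing along the axis. The handle is still home and the lever is up, so I hand the job in.

```bash
python3 -c "
from workcell import env
print(env.finish_job())"
```

```text
the job is handed in; nothing more can be done
None
```

The job is handed in, with no verdict returned: the handle is home in the socket, the lever is up, the platen is at its last notch (about 31 mm higher; the sixth stroke added nothing), and the mug, salt shaker and spice jar have not moved.

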